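# Seat the cooling-water valve, then open it to the index

## Task

Set the condenser's cooling water: first close the valve with the blue handwheel (clockwise seen from above) until you feel it seat and nip it up gently, without forcing it. Then open it again until the red pointer on the far rim of the wheel stands at the green clip on the scale, and let go. Leave the clip and everything else on the bench where it is.

Things in the scene. Friction and masses are not known exactly. Their poses are not given: they have to be found in the camera images.
- valve: Fixed brass globe valve on a steel pipe 50 mm above the bench. Origin: on the bench under the handwheel's axis; z up, x to the middle of the scale on the far side. The pipe runs along y, from -166 mm (hose barb) to 195 mm (riser with rosette; yellow ball-cock lever, 92 mm high, not to be used). Under the wheel, away from the scale: bonnet, radius 22 mm, 98 mm high, and nut, radius 13 mm, 112 mm high.
- scale_mid (a point): Middle of the scale, on the valve: a white arc with upright skirt, 1.96 rad long, 73 to 86 mm from the axis, 96 to 120 mm above the bench, on two thin struts. Ticks every 0.1 rad, long ones every 0.3. The valve seats with the pointer about 0.5 rad clockwise from here, but wear makes this up to 0.4 rad more or less; no reading shows it, it must be felt.
- handwheel: Blue handwheel, level, turning about its own z (the valve's vertical axis). Origin: on the axis at mid height of rim and spokes, 140 mm above the bench. Rim 126 mm in diameter at its centre line, bar 12 mm thick. Three spokes, 10 mm wide and 10 mm high, at 60, 180 and 300 degrees from its x, which points to the red pointer. Hub 28 mm wide, up to 158 mm above the bench. Clockwise from above closes.
- hub (a point): Centre of the wheel's hub, on the axis, 140 mm above the bench. Torque to turn: steady gland drag of 0.12 N m; once the rubber washer meets the seat, 4 N m per rad on top of it. Seated: 0.25 N m or more on top of the drag (10.5 N in all at 36 mm from the axis). Crushed: above 0.45 N m on top of it (16 N in all at 36 mm), also by a knock. The drag holds the wheel where it is left.
- pointer (a point): Tip of the red pointer, a 6 mm wide blade that juts out from the rim opposite a spoke and bends down in front of the scale: 90 mm from the axis, 108 mm above the bench.
- near_spoke (a point): Point on the spoke opposite the pointer (on the robot's side), 36 mm from the axis, at mid height of the spoke (140 mm above the bench). Beside the spoke it is open: 43 mm between hub and rim, more than 25 mm to either side, and down to the bonnet.
- index (a point): Where the pointer's tip must stand: middle of the upper edge of the green index clip, 12 mm wide, that rides on the skirt of the scale; 90 mm from the axis, 108 mm above the bench. The clip can be pushed along the scale by force and must not be moved.
- beaker: Bystander: glass beaker, 68 mm diameter, 88 mm high, origin under its centre.
- spanner: Bystander: flat steel spanner 160 mm long lying on the bench.
- grease_tube: Bystander: white tube with a red cap, 100 mm long, lying on the bench.
- conical_flask: Bystander: glass conical flask, 84 mm wide, 120 mm high, origin under its centre.
- wash_bottle: Bystander: white bottle with a red cap, 68 mm diameter, 170 mm high, origin under its centre.
- amber_bottle: Bystander: amber bottle, 44 mm diameter, 85 mm high, origin under its centre.
- green_bottle: Bystander: green bottle, 44 mm diameter, 85 mm high, origin under its centre.

How it is judged (in metres and radians):
On the way, in this order (a step that is already met when the one before it is completed fails the run):
1. the valve is closed and nipped up on its seat (0.25 N m or more on the washer, kept for 0.2 s) (contact force between handwheel and valve above 17 N), for 0.2 s.
2. the valve is opened again and the pointer's tip stands within 4 mm of the index (horizontal distance between pointer and index below 0.004 m), for 0.2 s.
At the end, for the whole second after the job is handed in: After seating, the tip of the red pointer stands within 4 mm of the index on the green clip, with the wheel at rest and released, the clip and the bystanders where they were (horizontal distance between pointer and index below 0.004 m and angular speed of handwheel below 0.05 rad/s); the robot touches nothing.
It fails at once if the washer is crushed: more than 0.45 N m on the seat (contact force between handwheel and valve above 31 N).
It fails at once if the index clip is pushed along the scale by more than 4 mm (distance of index from where it was at the start of the episode above 0.004 m).
It fails at once if a bystander is shifted by more than 20 mm (distance of any of beaker, spanner, grease_tube, conical_flask, wash_bottle, amber_bottle, green_bottle from where it was at the start of the episode above 0.02 m).
It also fails if it takes over 58 s, if anything falls off the work surface, if the arm or the gripper's body presses on something with over 40 N, if the wrist force passes 120 N, or if a joint passes its speed limit or range.

## Robot

A 6-joint arm with a two-finger parallel gripper is mounted at the origin on the work surface. World frame = base frame: x ahead of the robot, y to its left, z up, the work surface at z = 0. Lengths are in mm, angles in rad, forces in N, time in s.
With the tool pointing down it reaches from about 225 to 725 mm from the base axis. Payload 3.1 kg.
Tool frame: the origin (TCP) lies on the centre line of the jaws, within the pads' length; the fingertips stand 11 mm ahead of it and the grasp point (between the pads) lies 8 mm behind it (env.tip_extent is the distance from the TCP to the fingertips, in mm); x points along the fingers, y is the direction in which the jaws open and shut, and the axes are right-handed (so a half turn about x gives the same grasp; the last joint's range is limited). The gripper opens to 85 mm and grips with 20 to 120 N. Pads are 22 mm wide; open, the fingers measure 114 mm over their backs; the gripper's body (76 mm by 85 mm) begins 54 mm behind the grasp point. The pads swing forward as they close: fully open they stand 13 mm farther back than shut.
Start: joints at [-1.394, 0.048, 0.099, 1.622, 0, 1.443], TCP at [157.539, -500.798, 242.312] pointing down, gripper open.
Joint ranges: [-2.91, 2.91], [-0.99, 1.94], [-1.21, 1.42], [-2.12, 2.29], [-1.49, 1.47], [-3.14, 3.14]. Speed limits (rad/s): [2.79, 2.79, 3.14, 3.14, 3.14, 3.14].

## Interface

Orientations are given as a unit quaternion [x, y, z, w].
In Python, from plant import env gives the robot as it stands.
- The arm moves only by the tool arm_command, never from a script. Its arguments are lists of equal length, an entry for each row: "rot": the turn, a rotation vector about the tool's x, y, z in units of 6 degrees (1.0 is 6 degrees), a list of three; "offset": the shift along the tool's x, y, z in units of 0.02 m (1.0 is 0.02 m), a list of three; "gripper": the opening, from 0 (shut) to 1 (fully open). A call has 1 to 8 rows; each row shifts and turns the commanded pose from where the row before left it, along the tool's axes as they then stand; what a row does not reach is not made up. A row lasts 1/10 s, in which the tool goes at most 50 mm and 8.59 degrees, less where a joint would pass 70% of its speed; a pose out of reach is approached as far as the arm can. A call with a number of a shift or a turn outside -1 to 1 is refused whole. A call with a gripper value outside its range is refused whole. The fingers move at their own pace and stop on an object; "force" is the grip in N (left out, the last holds). Time passes only in rows, so rows that do not move let the fingers close. It gives the time, the measured TCP pose, the force and the opening at its end, in the units of the state.
- env.read_state(): the state, without advancing time (a new reading comes with each control period).
- env.get_image(name): name is "side" or "top" or "wrist"; returns a dict with "image" (420x560x3 uint8, red, green, blue), "fx", "fy", "cx", "cy" (pixels), "origin" and "orientation" of the camera in the world. Camera axes: x right, y up, looking along -z (the intrinsics and any distortion apply to the point x, -y, -z); pixel columns grow to the right and rows downward; lengths in mm; the calibration is good to about 2 mm. The wrist camera is an equidistant fisheye: a pixel r from the principal point sees the ray r / f radians off the axis. A picture is of the moment at which its call begins. There is no depth.
- env.sign_off(): hands the job in, once; it reports no verdict.
The state is a dict: "t": time; "joints": joint angles; "qvel": joint speeds; "joint_efforts": joint torques, N m; "tool_pos": TCP position; "orientation": TCP orientation; "ft_force": force on the tool from outside, world axes, zero at the start; "moment": the same for the moment, N m; "finger_gap": opening from 0.0 (shut) to 1.0 (fully open).
Only numpy, scipy, OpenCV 4.12 (cv2) and the standard library are available. Lean on these libraries where they do the work, as an engineer would, in place of code of your own. Each camera call takes 0.05 s, during which the arm holds its last target.

## Working session

There is one attempt and no reset: what is moved stays moved. The work goes in short steps, Python scripts to look and compute and a tool call to move; the robot and the scene stay as the last step left them, time stands still between calls to the robot, and variables do not carry over. Pictures are saved under pics/ and viewed, and the job is handed in when it is done.

Besides the shell and the picture viewer there is one more tool, called after "Emit:" as name(argument=value, ...) on one line, values as JSON. arm_command: Moves the arm, as the interface text tells. Its arguments: {"type":"object","properties":{"rot":{"type":"array","items":{"type":"array","items":{"type":"number","minimum":-1,"maximum":1}}},"offset":{"type":"array","items":{"type":"array","items":{"type":"number","minimum":-1,"maximum":1}}},"gripper":{"type":"array","items":{"type":"number"}},"force":{"type":"number"}},"required":["rot","offset","gripper"]}

```bash
ls; mkdir -p pics
cat > h.py <<'E'
import numpy as np, cv2
from scipy.spatial.transform import Rotation as R
from plant import env
def snap(n,f):
    d=env.get_image(n); cv2.imwrite('pics/'+f+'.png',d['image'][:,:,::-1]); np.save('pics/'+f+'.npy',d,allow_pickle=True); return d
def load(f): return np.load('pics/'+f+'.npy',allow_pickle=True).item()
def ray(d,u,v):
    x=(u-d['cx'])/d['fx'];y=(v-d['cy'])/d['fy']
    return np.array(d['origin']),R.from_quat(d['orientation']).apply([x,-y,-1])
def onz(d,u,v,z):
    o,r=ray(d,u,v); return o+r*(z-o[2])/r[2]
def proj(d,p):
    c=R.from_quat(d['orientation']).inv().apply(np.array(p)-d['origin']); return d['cx']+d['fx']*c[0]/-c[2], d['cy']+d['fy']*-c[1]/-c[2]
E
python3 - <<'E'
from h import *
for n in('side','top'):
    d=snap(n,n+'0'); print({k:v for k,v in d.items() if k!='image'})
print(env.read_state())
E
```

```text
pics
{'fx': 487.644013436914, 'fy': 487.644013436914, 'cx': 288.68917172276144, 'cy': 214.07433363863947, 'origin': array([ 254.42803789, 1110.74888281,  806.90890042]), 'orientation': array([-0.06427094,  0.49543642,  0.85708176, -0.12578897])}
{'fx': 417.7189577953359, 'fy': 417.7189577953359, 'cx': 277.9594736850478, 'cy': 214.67234509834486, 'origin': array([ 511.6019127 ,  -20.97844732, 1179.91855687]), 'orientation': array([-0.01957438,  0.03276892,  0.71225114, -0.70088613])}
{'t': 0.1, 'joints': array([-1.39382150e+00,  4.86821870e-02,  9.77963226e-02,  1.62199258e+00,
       -1.82112169e-07,  1.44299733e+00]), 'qvel': array([-2.06765500e-03, -5.56299681e-05,  3.60778696e-03,  2.34970098e-04,
        9.77602166e-04, -1.27392140e-03]), 'joint_efforts': array([ 2.86072674e-03, -3.39852941e+01,  3.20935178e+01,  1.58996094e-02,
       -3.71416195e-05, -2.04702197e-06]), 'tool_pos': array([ 157.43875816, -500.30396218,  241.25228342]), 'orientation': array([-0.69889398, -0.10807312,  0.6989303 , -0.10660129]), 'ft_force': array([-0.04284999, -0.62796399,  0.33527228]), 'moment': array([-0.03174664,  0.01319419, -0.03828956]), 'finger_gap': 0.9999240619265148}
```

View pics/side0.png

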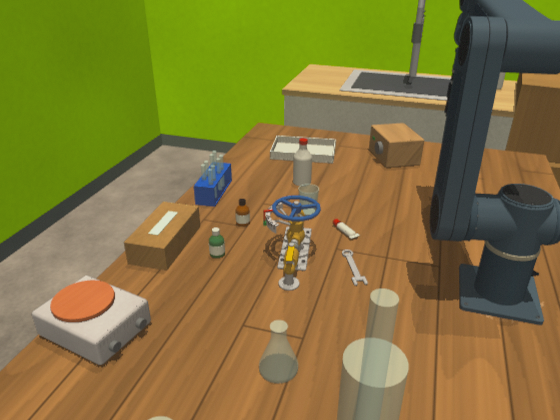

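View pics/top0.png

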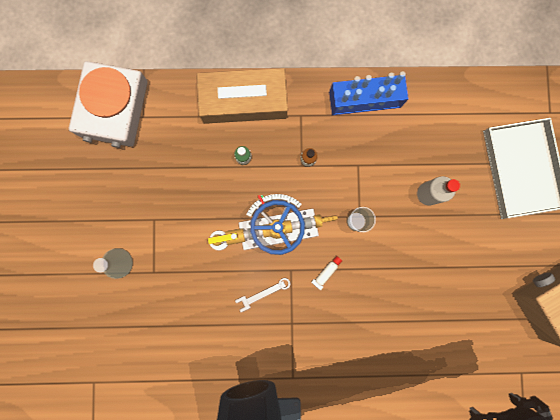

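The top view shows the wheel at about (277,226), the scale arc above it and the red pointer near (261,199). The side view shows the wheel at about (296,208). I'll zoom in on both.

Run:
```python
from h import *
t=load('top0');s=load('side0')
c=t['image'][180:270,190:350][:,:,::-1]; c=cv2.resize(c,None,fx=5,fy=5,interpolation=cv2.INTER_CUBIC); 
cv2.imwrite('pics/topz.png',c)
c=s['image'][170:270,230:370][:,:,::-1]; cv2.imwrite('pics/sidez.png',cv2.resize(c,None,fx=5,fy=5,interpolation=cv2.INTER_CUBIC))
for n,d in(('t',t),('s',s)):
    hsv=cv2.cvtColor(d['image'],cv2.COLOR_RGB2HSV)
    m=cv2.inRange(hsv,(100,110,40),(125,255,255))
    if n=='t': m[:180]=0;m[270:]=0;m[:,:190]=0;m[:,350:]=0
    else: m[:190]=0;m[235:]=0;m[:,:265]=0;m[:,330:]=0
    cs,_=cv2.findContours(m,cv2.RETR_EXTERNAL,cv2.CHAIN_APPROX_NONE)
    cn=max(cs,key=cv2.contourArea); P=cn[:,0].astype(float)
    # cast hull onto z=140 and fit circle
    H=cv2.convexHull(cn)[:,0]
    Q=np.array([onz(d,u,v,140)[:2] for u,v in H])
    A=np.c_[2*Q,np.ones(len(Q))]; x=np.linalg.lstsq(A,(Q**2).sum(1),rcond=None)[0]
    print(n,cv2.boundingRect(cn),'centre',x[:2],'r',np.sqrt(x[2]+x[0]**2+x[1]**2))
```

```text
t (251, 200, 54, 54) centre [558.46582439 -38.96593763] r 66.8260127498957
s (273, 196, 47, 24) centre [558.55849286 -42.99970226] r 67.54645149325407
```

View pics/topz.png

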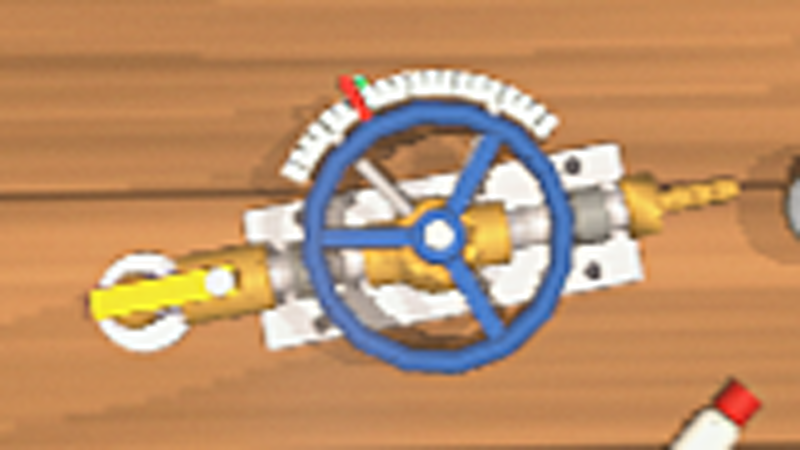

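View pics/sidez.png

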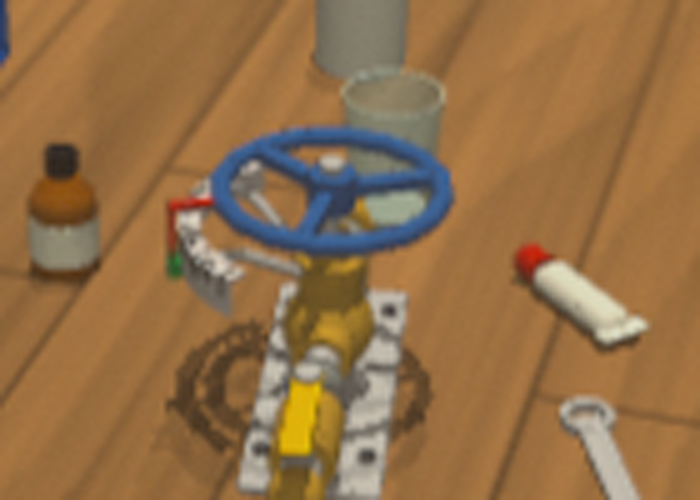

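Run:
```python
from h import *
c0=np.array([558.5,-41.])
for n in('top0','side0'):
    d=load(n); hsv=cv2.cvtColor(d['image'],cv2.COLOR_RGB2HSV)
    m=cv2.inRange(hsv,(100,110,40),(125,255,255))
    v,u=np.nonzero(m)
    Q=np.array([onz(d,a,b,143)[:2] for a,b in zip(u,v)])-([558.5,-39.5] if n=='top0' else [558.5,-43])
    r=np.hypot(*Q.T);k=(r>20)&(r<50)
    z=Q[k,0]+1j*Q[k,1]; a=np.angle(z)
    print(n,k.sum(),'phase mod120',np.degrees(np.angle(np.exp(3j*a).mean())/3))
    # red, green
    rd=cv2.inRange(hsv,(0,150,120),(8,255,255))|cv2.inRange(hsv,(172,150,120),(180,255,255))
    gr=cv2.inRange(hsv,(55,120,60),(85,255,255))
    for nm,mm in(('red',rd),('green',gr)):
        k,l,st,ce=cv2.connectedComponentsWithStats(mm)
        for i in range(1,k):
            p=onz(d,*ce[i],108)
            if np.hypot(*(p[:2]-c0))<130: print(nm,st[i],ce[i],p)
q=env.read_state(); print(R.from_quat(q['orientation']).as_matrix().round(3))
```

```text
top0 113 phase mod120 -30.00541500492915
red [258 195   7   9  23] [260.52173913 198.91304348] [632.40175241   2.62648841 108.        ]
green [261 196   2   1   2] [261.5 196. ] [6.39922514e+02 7.34943003e-04 1.08000000e+02]
side0 57 phase mod120 -29.98337588026409
red [264 209   9   3  14] [267.21428571 210.21428571] [647.67244185 -54.4069669  108.        ]
red [264 213   1   6   6] [264.  215.5] [646.7709326  -22.77615967 108.        ]
red [333 219   7   6  26] [335.65384615 220.96153846] [445.93864371 -54.77039987 108.        ]
green [264 221   2   4   6] [264.66666667 222.5       ] [632.62154487  13.20219504 108.        ]
[[-0.     0.3   -0.954]
 [ 0.002 -0.954 -0.3  ]
 [-1.    -0.002 -0.   ]]
```

The spokes lie at 90, 210 and 330°, so the pointer is at azimuth 30° and the near spoke at 210°. My plan is to straddle the near spoke loosely with the fingers. I'll move over it first.

Emit:
arm_command(rot=[[0,0,0],[0,0,0],[0,0,0],[0,0,0],[0,0,0],[0,0,0],[0,0,0],[0,0,0]], offset=[[0,-0.64,-1],[0,-0.64,-1],[0,-0.64,-1],[0,-0.64,-1],[0,-0.64,-1],[0,-0.64,-1],[0,-0.64,-1],[0,-0.64,-1]], gripper=[0.24,0.24,0.24,0.24,0.24,0.24,0.24,0.24], force=20)

```text
t: 0.9
tool_pos: [279.8, -354.0, 241.7]
orientation: [-0.699, -0.108, 0.699, -0.107]
ft_force: [0.5, -0.1, 0.4]
finger_gap: 0.242
```

Emit:
arm_command(rot=[[0,0,0],[0,0,0],[0,0,0],[0,0,0],[0,0,0],[0,0,0],[0,0,0],[0,0,0]], offset=[[0,-0.64,-1],[0,-0.64,-1],[0,-0.64,-1],[0,-0.64,-1],[0,-0.64,-1],[0,-0.64,-1],[0,-0.64,-1],[0,-0.64,-1]], gripper=[0.24,0.24,0.24,0.24,0.24,0.24,0.24,0.24])

```text
t: 1.7
tool_pos: [401.6, -208.4, 241.8]
orientation: [-0.699, -0.108, 0.699, -0.107]
ft_force: [1.3, -0.4, 1.2]
finger_gap: 0.238
```

Emit:
arm_command(rot=[[-1,0,0],[-1,0,0],[-1,0,0],[-1,0,0],[-1,0,0],[-1,0,0],[-1,0,0],[-1,0,0]], offset=[[0,0,0],[0,0,0],[0,0,0],[0,0,0],[0,0,0],[0,0,0],[0,0,0],[0,0,0]], gripper=[0.24,0.24,0.24,0.24,0.24,0.24,0.24,0.24])

```text
t: 2.5
tool_pos: [401.0, -209.2, 241.7]
orientation: [-0.594, -0.384, 0.594, -0.383]
ft_force: [0.4, 0.3, -0.1]
finger_gap: 0.241
```

Emit:
arm_command(rot=[[-1,0,0],[-1,0,0],[-1,0,0],[-1,0,0],[-1,0,0],[-1,0,0],[-1,0,0],[-1,0,0]], offset=[[0,0,0],[0,0,0],[0,0,0],[0,0,0],[0,0,0],[0,0,0],[0,0,0],[0,0,0]], gripper=[0.24,0.24,0.24,0.24,0.24,0.24,0.24,0.24])

```text
t: 3.3
tool_pos: [401.0, -209.2, 241.6]
orientation: [0.387, 0.593, -0.387, 0.592]
ft_force: [0.1, -0.5, -0.8]
finger_gap: 0.244
```

Emit:
arm_command(rot=[[-1,0,0],[-1,0,0],[-1,0,0],[-1,0,0],[-1,0,0],[-1,0,0],[-1,0,0],[-1,0,0]], offset=[[0,0,0],[0,0,0],[0,0,0],[0,0,0],[0,0,0],[0,0,0],[0,0,0],[0,0,0]], gripper=[0.24,0.24,0.24,0.24,0.24,0.24,0.24,0.24])

```text
t: 4.1
tool_pos: [401.0, -209.2, 241.7]
orientation: [0.113, 0.699, -0.112, 0.698]
ft_force: [0.2, 0.1, 0.2]
finger_gap: 0.241
```

Emit:
arm_command(rot=[[-1,0,0],[-1,0,0],[-1,0,0],[-1,0,0],[-1,0,0],[-1,0,0],[-1,0,0],[-1,0,0]], offset=[[0,0,0],[0,0,0],[0,0,0],[0,0,0],[0,0,0],[0,0,0],[0,0,0],[0,0,0]], gripper=[0.24,0.24,0.24,0.24,0.24,0.24,0.24,0.24])

```text
t: 4.9
tool_pos: [401.0, -209.2, 241.7]
orientation: [-0.181, 0.684, 0.182, 0.683]
ft_force: [0.1, 0.1, -0.2]
finger_gap: 0.242
```

Run:
```python
from h import *
d=snap('wrist','w1'); q=env.read_state()
print({k:v for k,v in d.items() if k!='image'})
print(q['t'],q['joints'],q['tool_pos'],R.from_quat(q['orientation']).as_matrix().round(3),q['finger_gap'],q['ft_force'],q['moment'])
```

```text
{'fx': 325.19226210127806, 'fy': 325.19226210127806, 'cx': 277.0226775849736, 'cy': 207.65102714716252, 'origin': array([ 333.65567786, -248.51434129,  373.1065887 ]), 'orientation': array([-0.07671082, -0.13333463,  0.85450891,  0.49613693])}
4.95 [-6.29277354e-01 -1.39372119e-01 -8.27652833e-02  1.62862613e+00
 -2.58421957e-05 -1.15047126e+00] [ 401.0389533  -209.21886249  241.70788443] [[-0.001 -0.498  0.867]
 [ 0.001  0.867  0.498]
 [-1.     0.001 -0.001]] 0.23903444716328132 [-0.29745857 -0.47261887  0.2916307 ] [-0.01563154  0.05114915  0.04547046]
```

View pics/w1.png

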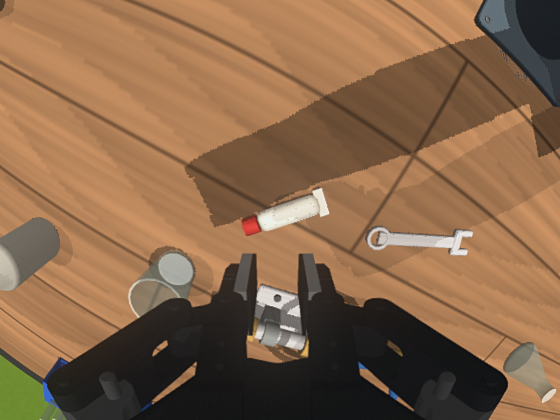

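The wrist view shows the grease tube, spanner and beaker. The gripper hides the valve in it. Next I move over the near spoke, still high.

Emit:
arm_command(rot=[[0,0,0],[0,0,0],[0,0,0],[0,0,0],[0,0,0],[0,0,0],[0,0,0],[0,0,0]], offset=[[0,0.42,1],[0,0.42,1],[0,0.42,1],[0,0.42,1],[0,0.42,1],[0,0.42,1],[0,0.42,1],[0,0.42,1]], gripper=[0.24,0.24,0.24,0.24,0.24,0.24,0.24,0.24])

```text
t: 5.75
tool_pos: [507.8, -71.4, 241.7]
orientation: [-0.179, 0.684, 0.179, 0.684]
ft_force: [0.2, 0.3, 0.7]
finger_gap: 0.239
```

Emit:
arm_command(rot=[[0,0,0],[0,0,0],[0,0,0],[0,0,0]], offset=[[0,0,1],[0.8,0,0.26],[1,0,0],[0,0,0]], gripper=[0.24,0.24,0.24,0.24])

```text
t: 6.15
tool_pos: [527.6, -59.1, 202.5]
orientation: [-0.178, 0.686, 0.181, 0.682]
ft_force: [-0.3, -0.3, -0.3]
finger_gap: 0.242
```

Run:
```python
from h import *
d=snap('wrist','w2');s=snap('side','side2'); t=snap('top','top2');q=env.read_state()
print(q['t'],q['joints'],q['tool_pos'],R.from_quat(q['orientation']).as_matrix().round(3),q['finger_gap'],q['ft_force'],q['moment'])
print(d['origin'],d['orientation'])
a=cv2.resize(s['image'][140:260,230:370],None,fx=4,fy=4,interpolation=cv2.INTER_CUBIC)
cv2.imwrite('pics/side2z.png',a[:,:,::-1])
```

```text
6.3 [-2.38559987e-01  6.27836997e-02  4.39114404e-02  1.55192669e+00
 -1.98561187e-06 -7.51863941e-01] [529.4368247  -59.90500773 206.72176074] [[-0.    -0.491  0.871]
 [-0.     0.871  0.491]
 [-1.     0.    -0.   ]] 0.24174417985492958 [ 0.51830345 -0.06798485  0.23319418] [-0.02952312  0.03075329  0.03006479]
[460.82214622 -98.13954175 334.29657114] [-0.07428749 -0.13202858  0.85337063  0.49880696]
```

View pics/w2.png

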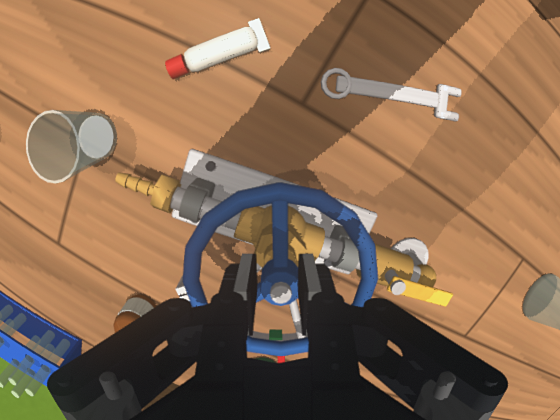

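View pics/side2z.png

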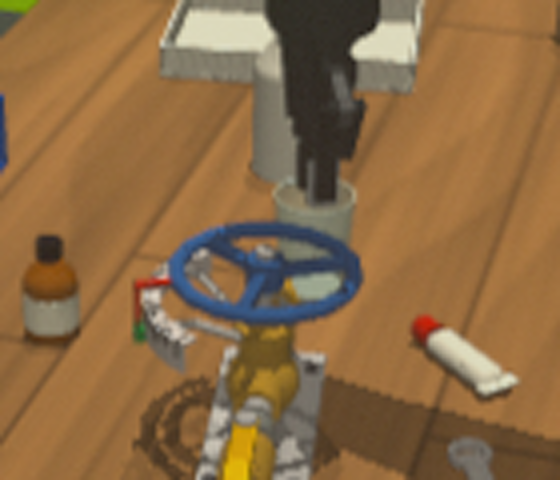

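The wrist view shows the wheel through the fingers: hub (281,290), near spoke around column 280, green clip (276,335) and red pointer (281,359). I'll cast fisheye rays from these.

```bash
cat >> h.py <<'E'
def fray(d,u,v):
    x=u-d['cx'];y=v-d['cy'];r=np.hypot(x,y);th=r/d['fx']
    k=np.sin(th)/max(r,1e-9)
    return np.array(d['origin']),R.from_quat(d['orientation']).apply([x*k,-y*k,-np.cos(th)])
def fonz(d,u,v,z):
    o,r=fray(d,u,v); return o+r*(z-o[2])/r[2]
def fproj(d,p):
    c=R.from_quat(d['orientation']).inv().apply(np.array(p)-d['origin']);th=np.arccos(-c[2]/np.linalg.norm(c));h=np.hypot(c[0],c[1])
    return d['cx']+d['fx']*th*c[0]/h, d['cy']-d['fx']*th*c[1]/h
E
python3 - <<'E'
from h import *
d=load('w2');im=d['image'];hsv=cv2.cvtColor(im,cv2.COLOR_RGB2HSV)
m=cv2.inRange(hsv,(100,110,40),(125,255,255)); m[:170]=0;m[360:]=0;m[:,:175]=0;m[:,390:]=0
cs,_=cv2.findContours(m,cv2.RETR_EXTERNAL,cv2.CHAIN_APPROX_NONE)
cn=np.concatenate([c for c in cs if cv2.contourArea(c)>30])
H=cv2.convexHull(cn)[:,0]; H=H[(H[:,1]<300)]
Q=np.array([fonz(d,u,v,140)[:2] for u,v in H])
A=np.c_[2*Q,np.ones(len(Q))]; x=np.linalg.lstsq(A,(Q**2).sum(1),rcond=None)[0]
c=x[:2];print('c',c,'r',np.sqrt(x[2]+c@c),len(Q))
v,u=np.nonzero(m);Q=np.array([fonz(d,a,b,143)[:2] for a,b in zip(u,v)])-c
r=np.hypot(*Q.T);a=np.degrees(np.arctan2(Q[:,1],Q[:,0]))%360
k=(r>22)&(r<50)&(abs(a-210)<25);print('near spoke az',np.median(a[k]),a[k].mean(),k.sum())
print('hubtop',fonz(d,281,290,158))
for nm,mm in(('red',cv2.inRange(hsv,(0,150,100),(8,255,255))|cv2.inRange(hsv,(172,150,100),(180,255,255))),('green',cv2.inRange(hsv,(50,100,40),(90,255,255)))):
    kk,l,st,ce=cv2.connectedComponentsWithStats(mm)
    for i in range(1,kk):
        if 200<ce[i][0]<360 and 300<ce[i][1]<380:
            p=fonz(d,*ce[i],108);q=p[:2]-c;print(nm,st[i],ce[i],p,np.hypot(*q),np.degrees(np.arctan2(q[1],q[0])))
cv2.imwrite('pics/w2z.png',cv2.resize(im[270:370,220:340],None,fx=5,fy=5,interpolation=cv2.INTER_CUBIC)[:,:,::-1])
E
```

```text
c [558.2684912  -39.36322644] r 67.83993771324295 25
near spoke az 210.38236075871868 210.51309783014116 559
hubtop [554.87155304 -41.19841356 158.        ]
red [277 356   8   7  54] [280.5        358.92592593] [649.55228594  13.34176337 108.        ] 105.40658011596658 30.001066871809524
green [269 330  13  10 111] [275.22522523 334.88288288] [625.50974415  -5.77485778 108.        ] 75.1635856409724 26.54305763878217
```

View pics/w2z.png

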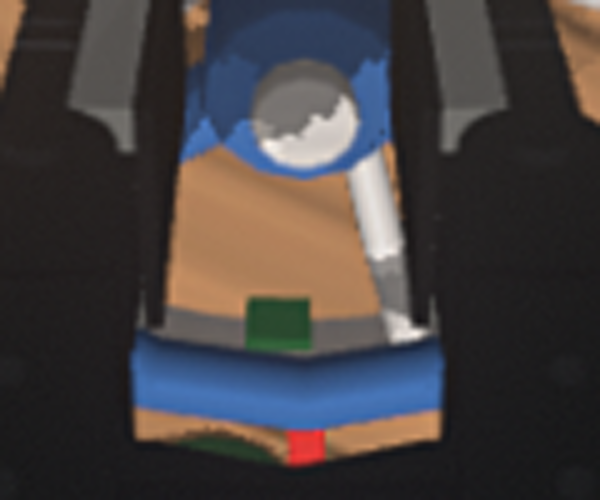

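The clip is at azimuth about 26.5° and the pointer at 30.0°, so the target is about 3.5° clockwise of the present position. The spoke is 2–3 mm to tool +y of the jaw centre, so I'll correct that and go down.

Emit:
arm_command(rot=[[0,0,0],[0,0,0],[0,0,0],[0,0,0],[0,0,0],[0,0,0],[0,0,0],[0,0,0]], offset=[[0,0.12,0],[0.6,0,0],[0.6,0,0],[0.6,0,0],[0.6,0,0],[0.6,0,0],[0.6,0,0],[0,0,0]], gripper=[0.24,0.24,0.24,0.24,0.24,0.24,0.24,0.24])

```text
t: 7.1
tool_pos: [526.7, -57.3, 131.5]
orientation: [-0.179, 0.685, 0.181, 0.682]
ft_force: [0.7, 0.4, -0.8]
finger_gap: 0.241
```

```bash
cat > st.py <<'E'
from h import *
C=np.array([558.3,-40.2])
def st():
    q=env.read_state();M=R.from_quat(q['orientation']).as_matrix();p=q['tool_pos'][:2]-C
    F=q['ft_force'];Fy=F@M[:,1]
    print('t',q['t'],'pos',q['tool_pos'].round(1),'r %.1f az %.1f toolaz %.1f'%(np.hypot(*p),np.degrees(np.arctan2(p[1],p[0]))%360,np.degrees(np.arctan2(M[1,2],M[0,2]))),'F',F.round(2),'Ft',(M.T@F).round(2),'M',q['moment'].round(3),'gap',round(q['finger_gap'],3),'Tz',((p[0]*F[1]-p[1]*F[0])/1000).round(3),'j',q['joints'].round(2))
st()
E
python3 st.py
python3 - <<'E'
from h import *
d=snap('wrist','w3')
E
```

```text
t 7.1 pos [526.7 -57.3 131.5] r 36.0 az 208.5 toolaz 29.5 F [ 0.73  0.45 -0.76] Ft [0.76 0.03 0.86] M [ 0.025 -0.027  0.041] gap 0.241 Tz -0.002 j [-0.24  0.07 -0.1   1.41 -0.   -0.75]
```

View pics/w3.png

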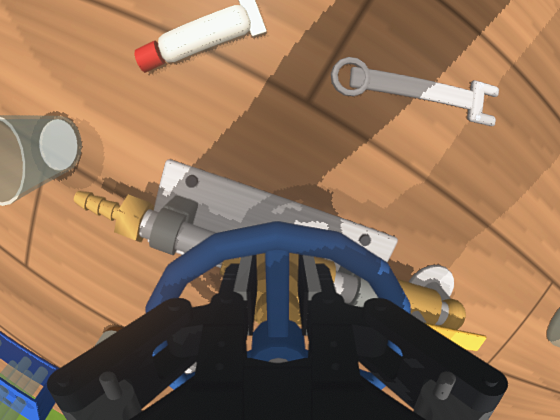

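The fingers straddle the near spoke, which is centred at column 277 between pads at about 250 and 303. I need the azimuth of the scale middle so I know the earliest point where the valve could seat.

Run:
```python
from h import *
d=load('top0');c=np.array([558.5,-39.2])
for u,v in((248,214.4),(300.6,205.6)):
    p=onz(d,u,v,120)[:2]-c;print(np.hypot(*p),np.degrees(np.arctan2(p[1],p[0])))
```

```text
81.1194556193699 65.6551045294646
80.93761484690648 -48.254973832995
```

The scale middle is at azimuth about 8.7°, so the seat lies between +3° and −43° of pointer azimuth. I'll narrow the jaws, take up the slack and turn clockwise. Clockwise is +tool y with +rot x.

Emit:
arm_command(rot=[[0,0,0],[0,0,0],[0,0,0],[0.4,0,0],[0.4,0,0],[0.4,0,0],[0.4,0,0],[0,0,0]], offset=[[0,0,0],[0,0.06,0],[0,0.06,0],[0,0.075,0.006],[0,0.075,0.006],[0,0.075,0.006],[0,0.075,0.006],[0,0,0]], gripper=[0.18,0.18,0.18,0.18,0.18,0.18,0.18,0.18])

```text
t: 7.95
tool_pos: [525.6, -50.8, 135.0]
orientation: [-0.123, 0.696, 0.121, 0.697]
ft_force: [1.2, -2.5, 0.1]
finger_gap: 0.179
```

```bash
python3 st.py
python3 - <<'E'
from h import *
d=snap('wrist','w4')
E
```

```text
t 7.95 pos [525.6 -50.8 135. ] r 34.4 az 198.0 toolaz 19.9 F [ 1.24 -2.48  0.09] Ft [-0.09 -2.75  0.33] M [-0.483 -0.158  0.026] gap 0.179 Tz 0.094 j [-0.22  0.06 -0.1   1.41 -0.   -0.57]
```

View pics/w4.png

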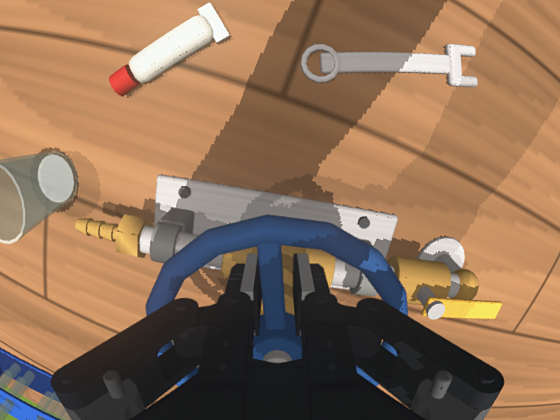

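Measured torque about the axis, Tz + Mz = 0.12 N m, matches the stated drag. I keep turning.

Emit:
arm_command(rot=[[0.4,0,0],[0.4,0,0],[0.4,0,0],[0.4,0,0],[0.4,0,0],[0,0,0]], offset=[[0,0.075,0.005],[0,0.075,0.005],[0,0.075,0.005],[0,0.075,0.005],[0,0.075,0.005],[0,0,0]], gripper=[0.18,0.18,0.18,0.18,0.18,0.18])

```text
t: 8.6
tool_pos: [523.7, -43.2, 135.0]
orientation: [-0.049, 0.705, 0.048, 0.706]
ft_force: [0.1, -1.8, 1.1]
finger_gap: 0.178
```

```bash
sed -i "s/'j',q/'TOT',round((p[0]*F[1]-p[1]*F[0])\/1000+q['moment'][2],3),'j',q/" st.py; python3 st.py
```

```text
t 8.6 pos [523.7 -43.2 135. ] r 34.7 az 184.9 toolaz 7.9 F [ 0.11 -1.76  1.13] Ft [-1.12 -1.76 -0.13] M [-0.513  0.069 -0.004] gap 0.178 Tz 0.061 TOT 0.057 j [-0.21  0.05 -0.11  1.41 -0.   -0.35]
```

Emit:
arm_command(rot=[[0.2,0,0],[0.2,0,0],[0.2,0,0],[0,0,0]], offset=[[0,0.038,0.002],[0,0.038,0.002],[0,0.038,0.002],[0,0,0]], gripper=[0.18,0.18,0.18,0.18])

```text
t: 9.0
tool_pos: [523.5, -40.3, 134.5]
orientation: [-0.026, 0.706, 0.026, 0.707]
ft_force: [-0.1, -2.2, 2.1]
finger_gap: 0.181
```

```bash
python3 st.py
```

```text
t 9.0 pos [523.5 -40.3 134.5] r 34.8 az 180.1 toolaz 4.2 F [-0.06 -2.24  2.13] Ft [-2.13 -2.23 -0.23] M [-0.506  0.011  0.013] gap 0.181 Tz 0.078 TOT 0.091 j [-0.2   0.05 -0.11  1.41  0.   -0.28]
```

Emit:
arm_command(rot=[[0.2,0,0],[0.2,0,0],[0.2,0,0],[0,0,0]], offset=[[0,0.038,0.002],[0,0.038,0.002],[0,0.038,0.002],[0,0,0]], gripper=[0.18,0.18,0.18,0.18])

```text
t: 9.4
tool_pos: [523.5, -37.8, 134.3]
orientation: [-0.004, 0.707, 0.004, 0.707]
ft_force: [1.1, -2.8, 0.8]
finger_gap: 0.178
```

```bash
python3 st.py
```

```text
t 9.4 pos [523.5 -37.8 134.3] r 34.9 az 176.1 toolaz 0.6 F [ 1.09 -2.82  0.79] Ft [-0.8  -2.83  1.06] M [-0.492 -0.048  0.038] gap 0.178 Tz 0.096 TOT 0.133 j [-0.2   0.05 -0.11  1.41  0.   -0.21]
```

Still drag only. I'll continue, one call and one reading at a time.

Emit:
arm_command(rot=[[0.2,0,0],[0.2,0,0],[0.2,0,0],[0,0,0]], offset=[[0,0.038,0.003],[0,0.038,0.003],[0,0.038,0.003],[0,0,0]], gripper=[0.18,0.18,0.18,0.18])

```text
t: 9.8
tool_pos: [523.6, -35.6, 134.3]
orientation: [0.018, 0.707, -0.018, 0.707]
ft_force: [0.3, -2.5, 1.5]
finger_gap: 0.183
```

```bash
python3 st.py; python3 -c "
from h import *
snap('wrist','w5')"
```

```text
t 9.8 pos [523.6 -35.6 134.3] r 35.0 az 172.4 toolaz -3.0 F [ 0.27 -2.48  1.52] Ft [-1.52 -2.47  0.4 ] M [-0.443 -0.118  0.087] gap 0.183 Tz 0.085 TOT 0.172 j [-0.2   0.05 -0.11  1.41  0.   -0.14]
```

View pics/w5.png

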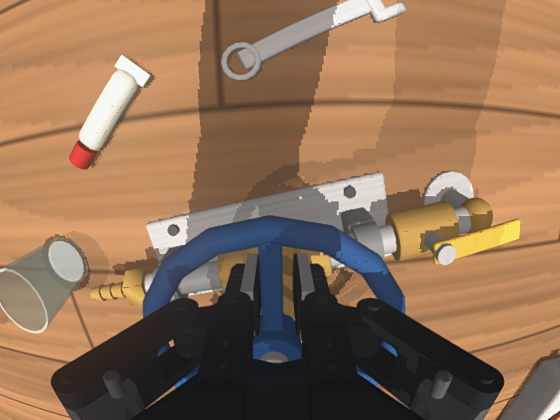

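The spoke stays against the left pad, and the tool y force is steady at 2.5 to 2.8 N.

Emit:
arm_command(rot=[[0.2,0,0],[0.2,0,0],[0.2,0,0],[0,0,0]], offset=[[0,0.038,0.003],[0,0.038,0.003],[0,0.038,0.003],[0,0,0]], gripper=[0.18,0.18,0.18,0.18])

```text
t: 10.25
tool_pos: [523.9, -33.4, 134.2]
orientation: [0.041, 0.706, -0.04, 0.706]
ft_force: [-0.1, -2.2, 0.9]
finger_gap: 0.182
```

```bash
python3 st.py
```

```text
t 10.25 pos [523.9 -33.4 134.2] r 35.1 az 168.8 toolaz -6.6 F [-0.09 -2.19  0.92] Ft [-0.92 -2.18  0.17] M [-0.461 -0.1    0.029] gap 0.182 Tz 0.076 TOT 0.105 j [-0.19  0.05 -0.11  1.41  0.   -0.08]
```

Emit:
arm_command(rot=[[0.2,0,0],[0.2,0,0],[0.2,0,0],[0,0,0]], offset=[[0,0.038,0.003],[0,0.038,0.003],[0,0.038,0.003],[0,0,0]], gripper=[0.18,0.18,0.18,0.18])

```text
t: 10.65
tool_pos: [524.3, -31.1, 134.2]
orientation: [0.063, 0.704, -0.063, 0.704]
ft_force: [-0.1, -1.5, 1.2]
finger_gap: 0.181
```

```bash
python3 st.py
```

```text
t 10.65 pos [524.3 -31.1 134.2] r 35.2 az 165.0 toolaz -10.2 F [-0.08 -1.47  1.21] Ft [-1.21 -1.46  0.18] M [-0.503 -0.015  0.034] gap 0.181 Tz 0.051 TOT 0.085 j [-0.19  0.05 -0.11  1.41  0.   -0.01]
```

Emit:
arm_command(rot=[[0.2,0,0],[0.2,0,0],[0.2,0,0],[0,0,0]], offset=[[0,0.038,0.003],[0,0.038,0.003],[0,0.038,0.003],[0,0,0]], gripper=[0.18,0.18,0.18,0.18])

```text
t: 11.05
tool_pos: [524.9, -28.9, 134.2]
orientation: [0.085, 0.702, -0.085, 0.702]
ft_force: [-1.0, -2.4, 1.2]
finger_gap: 0.179
```

```bash
python3 st.py
```

```text
t 11.05 pos [524.9 -28.9 134.2] r 35.3 az 161.3 toolaz -13.8 F [-1.03 -2.39  1.23] Ft [-1.23 -2.56 -0.43] M [-0.425  0.057 -0.024] gap 0.179 Tz 0.091 TOT 0.068 j [-0.18  0.05 -0.11  1.41  0.    0.06]
```

Emit:
arm_command(rot=[[0.2,0,0],[0.2,0,0],[0.2,0,0],[0,0,0]], offset=[[0,0.038,0.003],[0,0.038,0.003],[0,0.038,0.003],[0,0,0]], gripper=[0.18,0.18,0.18,0.18])

```text
t: 11.45
tool_pos: [525.6, -26.7, 134.2]
orientation: [0.107, 0.699, -0.107, 0.699]
ft_force: [-0.5, -2.0, 1.6]
finger_gap: 0.18
```

```bash
python3 st.py
```

```text
t 11.45 pos [525.6 -26.7 134.2] r 35.4 az 157.6 toolaz -17.4 F [-0.46 -2.    1.64] Ft [-1.64 -2.05  0.16] M [-0.438  0.224  0.014] gap 0.18 Tz 0.072 TOT 0.086 j [-0.18  0.05 -0.11  1.41  0.    0.12]
```

Emit:
arm_command(rot=[[0.2,0,0],[0.2,0,0],[0.2,0,0],[0,0,0]], offset=[[0,0.038,0.003],[0,0.038,0.003],[0,0.038,0.003],[0,0,0]], gripper=[0.18,0.18,0.18,0.18])

```text
t: 11.85
tool_pos: [526.5, -24.6, 134.2]
orientation: [0.129, 0.696, -0.128, 0.695]
ft_force: [-1.7, -2.1, 0.6]
finger_gap: 0.177
```

```bash
python3 st.py;  python3 -c "
from h import *
snap('wrist','w6')"
```

```text
t 11.85 pos [526.5 -24.6 134.2] r 35.4 az 153.8 toolaz -21.0 F [-1.65 -2.07  0.6 ] Ft [-0.6  -2.53 -0.8 ] M [-0.44   0.322 -0.064] gap 0.177 Tz 0.092 TOT 0.027 j [-0.17  0.06 -0.11  1.41  0.    0.19]
```

View pics/w6.png

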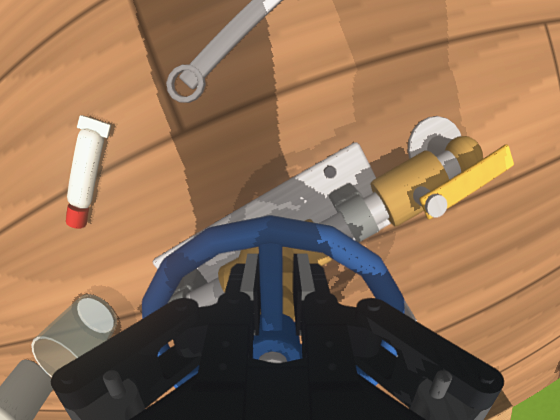

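Emit:
arm_command(rot=[[0.2,0,0],[0.2,0,0],[0.2,0,0],[0,0,0]], offset=[[0,0.038,0.003],[0,0.038,0.003],[0,0.038,0.003],[0,0,0]], gripper=[0.18,0.18,0.18,0.18])

```text
t: 12.3
tool_pos: [527.5, -22.7, 134.2]
orientation: [0.15, 0.691, -0.15, 0.691]
ft_force: [-3.0, -3.0, 1.7]
finger_gap: 0.178
```

```bash
python3 st.py
```

```text
t 12.3 pos [527.5 -22.7 134.2] r 35.4 az 150.4 toolaz -24.6 F [-2.96 -2.96  1.65] Ft [-1.65 -3.93 -1.46] M [-0.456  0.522  0.016] gap 0.178 Tz 0.143 TOT 0.16 j [-0.17  0.06 -0.1   1.41  0.    0.26]
```

The force is starting to rise (3.9 N against 2.4 N), so I use smaller steps.

Emit:
arm_command(rot=[[0.1,0,0],[0.1,0,0],[0,0,0]], offset=[[0,0.019,0.001],[0,0.019,0.001],[0,0,0]], gripper=[0.18,0.18,0.18])

```text
t: 12.6
tool_pos: [527.8, -22.2, 134.2]
orientation: [0.158, 0.69, -0.158, 0.689]
ft_force: [-3.3, -3.2, 1.9]
finger_gap: 0.177
```

```bash
python3 st.py
```

```text
t 12.6 pos [527.8 -22.2 134.2] r 35.4 az 149.4 toolaz -25.8 F [-3.33 -3.24  1.95] Ft [-1.94 -4.36 -1.59] M [-0.603  0.653 -0.022] gap 0.177 Tz 0.159 TOT 0.136 j [-0.17  0.06 -0.1   1.41 -0.    0.28]
```

Emit:
arm_command(rot=[[0.1,0,0],[0.1,0,0],[0,0,0]], offset=[[0,0.019,0.001],[0,0.019,0.001],[0,0,0]], gripper=[0.18,0.18,0.18])

```text
t: 12.9
tool_pos: [528.2, -21.5, 134.2]
orientation: [0.165, 0.688, -0.165, 0.687]
ft_force: [-2.8, -3.8, 1.4]
finger_gap: 0.177
```

```bash
python3 st.py
```

```text
t 12.9 pos [528.2 -21.5 134.2] r 35.4 az 148.2 toolaz -27.0 F [-2.79 -3.83  1.36] Ft [-1.36 -4.68 -0.75] M [-0.662  0.797  0.034] gap 0.177 Tz 0.167 TOT 0.202 j [-0.17  0.06 -0.1   1.41 -0.    0.3 ]
```

```bash
cat > avg.py <<'E'
from h import *
C=np.array([558.3,-40.2]); A=[]
for i in range(6):
    env.get_image('top'); q=env.read_state();M=R.from_quat(q['orientation']).as_matrix()
    p=q['tool_pos'][:2]-C;F=q['ft_force'];m=q['moment']
    A.append([p[0]*1e-3*F[1]-p[1]*1e-3*F[0],m[2],F@M[:,1],F@M[:,2],m@M[:,1],m@M[:,2],np.degrees(np.arctan2(p[1],p[0]))%360,np.degrees(np.arctan2(M[1,2],M[0,2])),np.hypot(*p)])
A=np.array(A);print(q['t'],'Tz Mz Fy Fz My Mz_t az tooaz r'); print(A.mean(0).round(3));print(A.std(0).round(3));print('TOT',A[:,:2].sum(1).mean().round(3))
E
python3 avg.py
```

```text
13.2 Tz Mz Fy Fz My Mz_t az tooaz r
[ 1.64000e-01  4.50000e-02 -4.48900e+00 -1.66800e+00  4.06000e-01
 -9.45000e-01  1.48165e+02 -2.69390e+01  3.54380e+01]
[0.019 0.019 0.535 0.391 0.014 0.02  0.023 0.002 0.01 ]
TOT 0.208
```

The moment channel is quiet (±0.02). It was 0.488 N m at pure drag and is 0.945 now, so the washer torque is about 0.1 N m. The target is a tool-z moment of about 1.95, and the window is about 1.65 to 2.3. I continue in 1.2° steps.

Emit:
arm_command(rot=[[0.1,0,0],[0.1,0,0],[0,0,0]], offset=[[0,0.019,0.001],[0,0.019,0.001],[0,0,0]], gripper=[0.18,0.18,0.18])

```text
t: 13.5
tool_pos: [528.6, -20.9, 134.2]
orientation: [0.172, 0.686, -0.172, 0.686]
ft_force: [-4.7, -3.0, 2.0]
finger_gap: 0.178
```

```bash
sed -i 's/range(6)/range(3)/' avg.py; python3 avg.py
```

```text
13.65 Tz Mz Fy Fz My Mz_t az tooaz r
[ 1.9400e-01  3.0000e-02 -5.3080e+00 -2.3330e+00  4.0000e-01 -9.7800e-01
  1.4705e+02 -2.8140e+01  3.5444e+01]
[0.007 0.036 0.153 0.622 0.035 0.024 0.003 0.001 0.014]
TOT 0.225
```

Emit:
arm_command(rot=[[0.1,0,0],[0.1,0,0],[0,0,0]], offset=[[0,0.019,0.001],[0,0.019,0.001],[0,0,0]], gripper=[0.18,0.18,0.18])

```text
t: 13.95
tool_pos: [528.9, -20.4, 134.2]
orientation: [0.179, 0.684, -0.179, 0.684]
ft_force: [-4.5, -3.4, 2.7]
finger_gap: 0.175
```

```bash
python3 avg.py
```

```text
14.1 Tz Mz Fy Fz My Mz_t az tooaz r
[ 1.90000e-01  3.60000e-02 -5.27600e+00 -1.32300e+00  3.60000e-01
 -1.10600e+00  1.46089e+02 -2.93450e+01  3.54370e+01]
[0.008 0.035 0.22  0.077 0.018 0.015 0.024 0.002 0.003]
TOT 0.226
```

The force grows more slowly than the stiffness predicts. I'll look at the spoke relative to the pads.

```bash
python3 -c "
from h import *
a=load('w6')['image'];b=snap('wrist','w7')['image']
cv2.imwrite('pics/w67.png',np.hstack([cv2.resize(x[200:380,190:370],None,fx=2.2,fy=2.2,interpolation=cv2.INTER_CUBIC) for x in(a,b)])[:,:,::-1])"
```

```text
(no output)
```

View pics/w67.png

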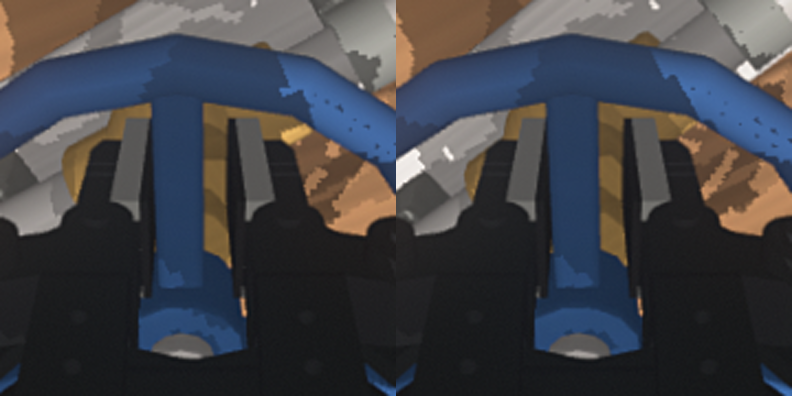

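```bash
cat > spk.py <<'E'
from h import *
import sys
# line through spoke edges in wrist view, world azimuth
def spoke(n):
    d=load(n);im=d['image'];hsv=cv2.cvtColor(im,cv2.COLOR_RGB2HSV)
    m=cv2.inRange(hsv,(95,90,30),(130,255,255))
    P=[]
    for v in range(245,322,3):
        row=m[v,225:330];u=np.nonzero(row)[0]
        if len(u)<5: continue
        # run containing column closest to 272
        run=np.split(u,np.nonzero(np.diff(u)>1)[0]+1); g=min(run,key=lambda g:abs(g.mean()+225-272))
        if 10<len(g)<45: P.append(fonz(d,g.mean()+225,v,145)[:2])
    P=np.array(P);c=P.mean(0);_,_,V=np.linalg.svd(P-c);w=V[0];w=w if w[0]>0 else -w
    Y=R.from_quat(d['orientation']).apply([0,1,0])
    hub=np.array([558.3,-40.2]);nrm=np.array([-w[1],w[0]])
    v=hub-c; 
    return np.degrees(np.arctan2(w[1],w[0])),np.degrees(np.arctan2(v[1],v[0])),np.degrees(np.arctan2(-Y[1],-Y[0])),len(P)
for n in sys.argv[1:]: print(n,np.round(spoke(n),2))
E
python3 spk.py w3 w4 w5 w6 w7
```

```text
w3 [30.01 29.27 29.42 23.  ]
w4 [24.76 22.25 19.92 25.  ]
w5 [-0.54 -2.58 -2.95 25.  ]
w6 [-19.28 -21.13 -20.95  25.  ]
w7 [-27.   -29.06 -29.31  25.  ]
```

The wheel has followed the tool: 7.8° since the drag-only picture. The static force may be partly carried by the gland friction, so I'll read once at the end of a moving row.

Emit:
arm_command(rot=[[0.08,0,0]], offset=[[0,0.015,0.001]], gripper=[0.18])

```text
t: 14.25
tool_pos: [529.0, -20.3, 134.2]
orientation: [0.182, 0.683, -0.182, 0.683]
ft_force: [-4.5, -4.3, 2.5]
finger_gap: 0.181
```

```bash
python3 st.py; python3 avg.py; python3 st.py
```

```text
t 14.25 pos [529.  -20.3 134.2] r 35.4 az 145.8 toolaz -29.8 F [-4.5  -4.26  2.45] Ft [-2.44 -5.93 -1.78] M [-0.842  0.891  0.02 ] gap 0.181 Tz 0.214 TOT 0.235 j [-0.16  0.06 -0.1   1.41 -0.    0.36]
14.4 Tz Mz Fy Fz My Mz_t az tooaz r
[ 2.10000e-01  7.70000e-02 -5.77800e+00 -2.05500e+00  3.86000e-01
 -1.14200e+00  1.45746e+02 -2.98400e+01  3.54260e+01]
[0.01  0.059 0.293 0.28  0.008 0.012 0.007 0.014 0.004]
TOT 0.286
t 14.4 pos [529.  -20.3 134.2] r 35.4 az 145.7 toolaz -29.8 F [-4.81 -3.51  2.35] Ft [-2.34 -5.44 -2.43] M [-0.793  0.912  0.136] gap 0.181 Tz 0.199 TOT 0.335 j [-0.16  0.06 -0.1   1.41 -0.    0.36]
```

Moving and static readings agree, so the measured torque is drag plus washer, about 0.13 N m on the washer. I go on by force in small steps.

Emit:
arm_command(rot=[[0.1,0,0],[0.1,0,0],[0,0,0]], offset=[[0,0.019,0.001],[0,0.019,0.001],[0,0,0]], gripper=[0.18,0.18,0.18])

```text
t: 14.7
tool_pos: [529.4, -19.8, 134.2]
orientation: [0.189, 0.682, -0.19, 0.681]
ft_force: [-4.0, -3.8, 2.5]
finger_gap: 0.176
```

```bash
sed -i "s/env.get_image('top')/D=snap('wrist','wl')/" avg.py; python3 avg.py; python3 spk.py wl; python3 st.py
```

```text
14.85 Tz Mz Fy Fz My Mz_t az tooaz r
[ 2.1900e-01  3.4000e-02 -6.0760e+00 -1.5490e+00  3.4900e-01 -1.2090e+00
  1.4473e+02 -3.1028e+01  3.5421e+01]
[0.013 0.006 0.397 0.334 0.003 0.014 0.01  0.002 0.006]
TOT 0.252
wl [-28.2  -30.45 -30.98  25.  ]
t 14.85 pos [529.4 -19.8 134.2] r 35.4 az 144.7 toolaz -31.0 F [-4.47 -4.15  2.57] Ft [-2.56 -5.86 -1.69] M [-0.863  0.924  0.025] gap 0.179 Tz 0.211 TOT 0.236 j [-0.16  0.06 -0.1   1.41 -0.    0.38]
```

The stiffness still looks too low, so I'll check the pointer, clip and bench in the fixed cameras.

Run:
```python
from h import *
s=snap('side','side3');t=snap('top','top3')
a=cv2.resize(s['image'][150:270,220:380],(800,600),interpolation=cv2.INTER_CUBIC)
cv2.imwrite('pics/side3z.png',a[:,:,::-1])
a=cv2.resize(t['image'][170:275,205:345],(800,600),interpolation=cv2.INTER_CUBIC)
cv2.imwrite('pics/top3z.png',a[:,:,::-1])
```

```text
(no output)
```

View pics/side3z.png

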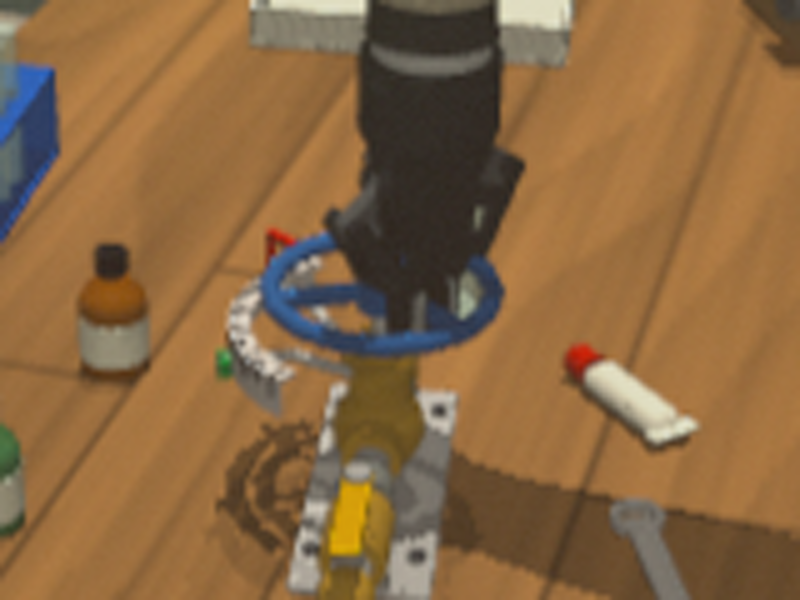

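View pics/top3z.png

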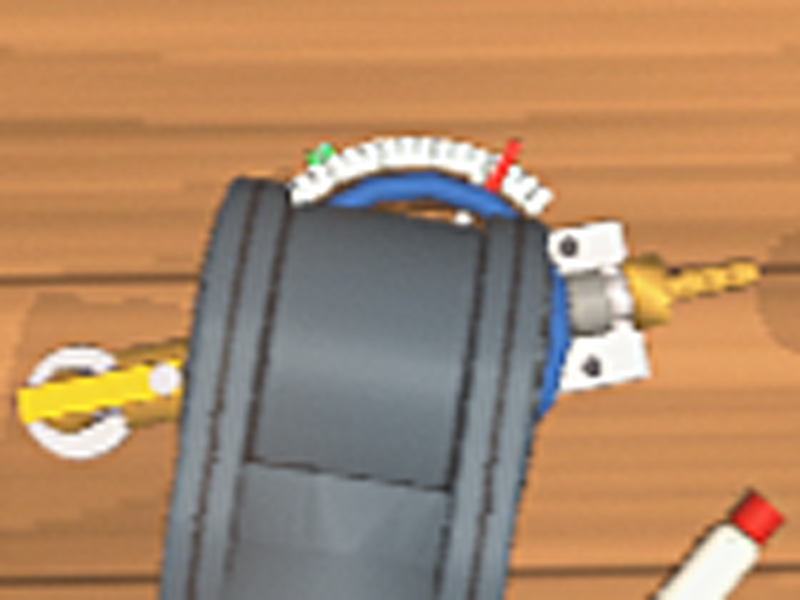

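Nothing fouls the wheel. In the top view the pointer is at zoom (505,165), free of the clip at (320,155), and everything on the bench is in place. I continue by force.

Emit:
arm_command(rot=[[0.1,0,0],[0.1,0,0],[0,0,0]], offset=[[0,0.021,0.001],[0,0.021,0.001],[0,0,0]], gripper=[0.18,0.18,0.18])

```text
t: 15.25
tool_pos: [529.8, -19.2, 134.2]
orientation: [0.196, 0.68, -0.197, 0.679]
ft_force: [-4.0, -3.9, 2.5]
finger_gap: 0.179
```

```bash
python3 avg.py; python3 spk.py wl
```

```text
15.4 Tz Mz Fy Fz My Mz_t az tooaz r
[ 2.4200e-01  4.0000e-02 -6.7510e+00 -1.6540e+00  3.0000e-01 -1.3080e+00
  1.4369e+02 -3.2236e+01  3.5409e+01]
[0.011 0.007 0.322 0.058 0.028 0.029 0.027 0.002 0.007]
TOT 0.283
wl [-29.29 -31.54 -32.18  25.  ]
```

Emit:
arm_command(rot=[[0.1,0,0],[0.1,0,0],[0,0,0]], offset=[[0,0.021,0.001],[0,0.021,0.001],[0,0,0]], gripper=[0.18,0.18,0.18])

```text
t: 15.7
tool_pos: [530.1, -18.7, 134.2]
orientation: [0.203, 0.677, -0.204, 0.677]
ft_force: [-5.0, -4.6, 2.5]
finger_gap: 0.18
```

```bash
python3 avg.py; python3 spk.py wl
```

```text
15.85 Tz Mz Fy Fz My Mz_t az tooaz r
[ 2.52000e-01  6.00000e-02 -7.03700e+00 -1.45200e+00  2.69000e-01
 -1.42900e+00  1.42652e+02 -3.34410e+01  3.54100e+01]
[0.011 0.003 0.355 0.759 0.016 0.014 0.009 0.002 0.009]
TOT 0.312
wl [-30.35 -32.62 -33.38  25.  ]
```

The rise is steady: total torque 0.31 N m, washer about 0.2. Continuing.

Emit:
arm_command(rot=[[0.1,0,0],[0.1,0,0],[0.1,0,0],[0,0,0]], offset=[[0,0.021,0.001],[0,0.021,0.001],[0,0.021,0.001],[0,0,0]], gripper=[0.18,0.18,0.18,0.18])

```text
t: 16.25
tool_pos: [530.7, -18.0, 134.2]
orientation: [0.213, 0.674, -0.215, 0.674]
ft_force: [-5.3, -6.0, 3.2]
finger_gap: 0.178
```

```bash
python3 avg.py; python3 spk.py wl
```

```text
16.4 Tz Mz Fy Fz My Mz_t az tooaz r
[ 2.44000e-01  8.00000e-02 -6.85600e+00 -9.30000e-01  2.09000e-01
 -1.57900e+00  1.41088e+02 -3.52490e+01  3.54120e+01]
[0.016 0.016 0.444 0.312 0.02  0.036 0.006 0.001 0.01 ]
TOT 0.324
wl [-31.98 -34.25 -35.17  25.  ]
```

Emit:
arm_command(rot=[[0.1,0,0],[0.1,0,0],[0,0,0]], offset=[[0,0.021,0.001],[0,0.021,0.001],[0,0,0]], gripper=[0.18,0.18,0.18])

```text
t: 16.7
tool_pos: [531.1, -17.5, 134.2]
orientation: [0.22, 0.672, -0.222, 0.671]
ft_force: [-5.2, -6.1, 3.3]
finger_gap: 0.181
```

```bash
sed -i 's/range(3)/range(5)/' avg.py; python3 avg.py; python3 spk.py wl
```

```text
16.95 Tz Mz Fy Fz My Mz_t az tooaz r
[ 2.78000e-01  7.80000e-02 -7.85700e+00 -5.17000e-01  1.80000e-01
 -1.63400e+00  1.40048e+02 -3.64530e+01  3.54120e+01]
[0.014 0.026 0.436 0.478 0.013 0.017 0.014 0.001 0.01 ]
TOT 0.356
wl [-33.08 -35.36 -36.37  25.  ]
```

Emit:
arm_command(rot=[[0.1,0,0],[0.1,0,0],[0,0,0]], offset=[[0,0.021,0.001],[0,0.021,0.001],[0,0,0]], gripper=[0.18,0.18,0.18])

```text
t: 17.25
tool_pos: [531.6, -17.0, 134.2]
orientation: [0.227, 0.67, -0.23, 0.669]
ft_force: [-6.0, -6.2, 2.9]
finger_gap: 0.173
```

```bash
python3 avg.py; python3 spk.py wl
```

```text
17.5 Tz Mz Fy Fz My Mz_t az tooaz r
[ 3.01000e-01  6.60000e-02 -8.48000e+00 -8.47000e-01  1.62000e-01
 -1.75500e+00  1.39006e+02 -3.76580e+01  3.54240e+01]
[0.017 0.016 0.472 0.364 0.025 0.024 0.011 0.001 0.005]
TOT 0.367
wl [-34.26 -36.43 -37.56  25.  ]
```

Emit:
arm_command(rot=[[0.1,0,0],[0.1,0,0],[0,0,0]], offset=[[0,0.021,0.001],[0,0.021,0.001],[0,0,0]], gripper=[0.18,0.18,0.18])

```text
t: 17.8
tool_pos: [532.0, -16.5, 134.2]
orientation: [0.234, 0.667, -0.237, 0.666]
ft_force: [-5.7, -7.4, 2.9]
finger_gap: 0.178
```

```bash
python3 avg.py; python3 spk.py wl
```

```text
18.05 Tz Mz Fy Fz My Mz_t az tooaz r
[ 3.27000e-01  8.90000e-02 -9.23600e+00 -6.64000e-01  1.24000e-01
 -1.82900e+00  1.37967e+02 -3.88630e+01  3.54100e+01]
[0.016 0.029 0.44  0.291 0.007 0.017 0.016 0.002 0.008]
TOT 0.417
wl [-35.32 -37.5  -38.76  25.  ]
```

The total is 0.417 N m, washer about 0.30. One more small step gives margin, then a hold.

Emit:
arm_command(rot=[[0.1,0,0],[0.1,0,0],[0,0,0],[0,0,0],[0,0,0]], offset=[[0,0.021,0.001],[0,0.021,0.001],[0,0,0],[0,0,0],[0,0,0]], gripper=[0.18,0.18,0.18,0.18,0.18])

```text
t: 18.55
tool_pos: [532.4, -16.0, 134.2]
orientation: [0.241, 0.665, -0.244, 0.664]
ft_force: [-6.2, -6.8, 3.3]
finger_gap: 0.182
```

```bash
python3 avg.py; python3 spk.py wl
```

```text
18.8 Tz Mz Fy Fz My Mz_t az tooaz r
[ 3.3000e-01  9.0000e-02 -9.3290e+00 -3.8900e-01  7.1000e-02 -1.9300e+00
  1.3696e+02 -4.0068e+01  3.5416e+01]
[0.022 0.032 0.613 0.369 0.022 0.04  0.02  0.001 0.014]
TOT 0.42
wl [-36.29 -38.61 -39.96  25.  ]
```

Washer is about 0.31 to 0.33 N m. I can check this by backing off slightly: drag flips sign, so the mean of closing and opening torque is the washer torque.

Emit:
arm_command(rot=[[-0.1,0,0],[-0.1,0,0],[0,0,0]], offset=[[0,-0.021,0],[0,-0.021,0],[0,0,0]], gripper=[0.18,0.18,0.18])

```text
t: 19.1
tool_pos: [532.4, -15.8, 134.2]
orientation: [0.234, 0.667, -0.236, 0.667]
ft_force: [-5.0, -5.4, 1.8]
finger_gap: 0.179
```

```bash
python3 avg.py; python3 spk.py wl
```

```text
19.35 Tz Mz Fy Fz My Mz_t az tooaz r
[ 2.4200e-01  4.8000e-02 -6.7910e+00 -6.9200e-01  1.8500e-01 -1.4680e+00
  1.3677e+02 -3.8844e+01  3.5570e+01]
[0.026 0.021 0.739 0.362 0.018 0.025 0.008 0.    0.009]
TOT 0.291
wl [-36.29 -38.46 -38.77  25.  ]
```

Emit:
arm_command(rot=[[-0.1,0,0],[-0.1,0,0],[0,0,0]], offset=[[0,-0.03,0],[0,-0.03,0],[0,0,0]], gripper=[0.18,0.18,0.18])

```text
t: 19.65
tool_pos: [532.2, -15.8, 134.3]
orientation: [0.228, 0.669, -0.228, 0.669]
ft_force: [-3.4, -2.5, 2.0]
finger_gap: 0.181
```

```bash
python3 avg.py; python3 spk.py wl
```

```text
19.9 Tz Mz Fy Fz My Mz_t az tooaz r
[ 1.93000e-01  8.00000e-03 -5.28600e+00 -1.39500e+00  3.24000e-01
 -9.76000e-01  1.36972e+02 -3.76210e+01  3.57010e+01]
[0.02  0.025 0.511 0.527 0.021 0.031 0.012 0.002 0.006]
TOT 0.201
wl [-36.32 -38.12 -37.59  25.  ]
```

Emit:
arm_command(rot=[[0,0,0],[0,0,0],[0,0,0]], offset=[[0,-0.02,0],[0,-0.02,0],[0,0,0]], gripper=[0.18,0.18,0.18])

```text
t: 20.2
tool_pos: [532.0, -16.3, 134.2]
orientation: [0.228, 0.669, -0.228, 0.669]
ft_force: [-3.0, -1.7, 1.5]
finger_gap: 0.185
```

```bash
python3 avg.py; python3 spk.py wl
```

```text
20.45 Tz Mz Fy Fz My Mz_t az tooaz r
[ 1.3300e-01  3.2000e-02 -3.6440e+00 -1.4820e+00  3.4200e-01 -7.1700e-01
  1.3792e+02 -3.7610e+01  3.5555e+01]
[0.012 0.02  0.339 0.339 0.03  0.038 0.058 0.001 0.022]
TOT 0.165
wl [-35.41 -37.33 -37.59  25.  ]
```

While the wheel followed back, the opening torque was 0.165 N m, which gives a washer torque of 0.28 N m there and a peak of 0.30 to 0.345 N m. That is inside the 0.25 to 0.45 window and was held well over 0.2 s. Now I open counter-clockwise with the other pad.

Emit:
arm_command(rot=[[-0.2,0,0],[-0.2,0,0],[-0.2,0,0],[-0.2,0,0],[-0.4,0,0],[-0.4,0,0],[-0.4,0,0],[0,0,0]], offset=[[0,-0.1,0],[0,-0.1,0],[0,-0.1,0],[0,-0.08,0],[0,-0.075,0.005],[0,-0.075,0.005],[0,-0.075,0.005],[0,0,0]], gripper=[0.18,0.18,0.18,0.18,0.18,0.18,0.18,0.18])

```text
t: 21.25
tool_pos: [526.0, -26.6, 134.5]
orientation: [0.157, 0.689, -0.156, 0.69]
ft_force: [1.0, -0.5, 0.5]
finger_gap: 0.182
```

```bash
sed -i 's/range(5)/range(2)/' avg.py; python3 avg.py; python3 spk.py wl
```

```text
21.35 Tz Mz Fy Fz My Mz_t az tooaz r
[-3.80000e-02 -4.50000e-02  1.12600e+00  7.84000e-01 -1.21000e-01
  2.25000e-01  1.57098e+02 -2.56370e+01  3.50460e+01]
[0.017 0.002 0.528 0.674 0.036 0.033 0.021 0.005 0.018]
TOT -0.083
wl [-27.17 -26.46 -25.63  26.  ]
```

View pics/wl.png

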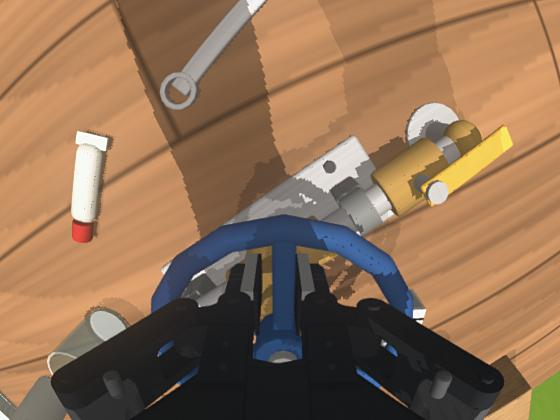

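The spoke is now against the right pad and the wheel is at about −27°. The target is about +26.5°, so I turn 38° and then look.

Emit:
arm_command(rot=[[-0.4,0,0],[-0.4,0,0],[-0.4,0,0],[-0.4,0,0],[-0.4,0,0],[-0.4,0,0],[-0.4,0,0],[-0.4,0,0]], offset=[[0,-0.075,0.004],[0,-0.075,0.004],[0,-0.075,0.004],[0,-0.075,0.004],[0,-0.075,0.004],[0,-0.075,0.004],[0,-0.075,0.004],[0,-0.075,0.004]], gripper=[0.18,0.18,0.18,0.18,0.18,0.18,0.18,0.18])

```text
t: 22.15
tool_pos: [523.7, -37.5, 134.6]
orientation: [0.04, 0.705, -0.038, 0.707]
ft_force: [2.2, 1.9, 0.2]
finger_gap: 0.181
```

```bash
python3 st.py
```

```text
t 22.15 pos [523.7 -37.5 134.6] r 34.7 az 175.5 toolaz -6.3 F [2.22 1.87 0.17] Ft [-0.16  2.1   2.  ] M [ 0.496 -0.487 -0.054] gap 0.181 Tz -0.071 TOT -0.125 j [-0.2   0.05 -0.11  1.41  0.   -0.09]
```

Emit:
arm_command(rot=[[-0.4,0,0],[-0.4,0,0],[-0.4,0,0],[-0.4,0,0],[-0.4,0,0],[-0.4,0,0],[-0.4,0,0],[0,0,0]], offset=[[0,-0.075,0.004],[0,-0.075,0.004],[0,-0.075,0.004],[0,-0.075,0.004],[0,-0.075,0.004],[0,-0.075,0.004],[0,-0.075,0.004],[0,0,0]], gripper=[0.18,0.18,0.18,0.18,0.18,0.18,0.18,0.18])

```text
t: 22.95
tool_pos: [523.8, -48.1, 134.6]
orientation: [-0.063, 0.704, 0.064, 0.705]
ft_force: [1.0, 3.6, -0.0]
finger_gap: 0.179
```

```bash
python3 st.py; python3 avg.py; python3 spk.py wl
python3 - <<'E'
from h import *
t=snap('top','top4');s=snap('side','side4')
a=cv2.resize(t['image'][185:240,215:325],(800,400),interpolation=cv2.INTER_CUBIC)
cv2.imwrite('pics/top4z.png',a[:,:,::-1])
E
```

```text
t 22.95 pos [523.8 -48.1 134.6] r 35.3 az 192.9 toolaz 10.4 F [ 0.99  3.64 -0.04] Ft [0.05 3.4  1.63] M [ 0.521 -0.268 -0.075] gap 0.179 Tz -0.118 TOT -0.193 j [-0.22  0.05 -0.11  1.41  0.   -0.4 ]
23.05 Tz Mz Fy Fz My Mz_t az tooaz r
[-9.50000e-02 -2.70000e-02  2.75000e+00  1.72500e+00 -3.57000e-01
  5.17000e-01  1.92861e+02  1.03450e+01  3.55690e+01]
[0.005 0.033 0.129 0.597 0.022 0.    0.013 0.    0.052]
TOT -0.122
wl [ 9.24  9.56 10.34 25.  ]
```

View pics/top4z.png

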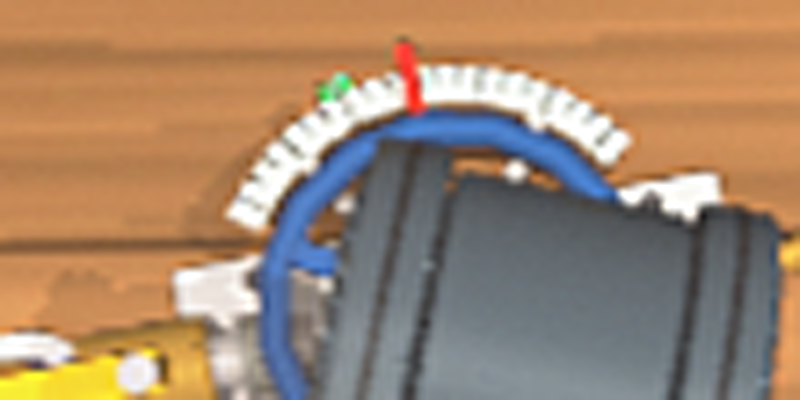

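View pics/wl.png

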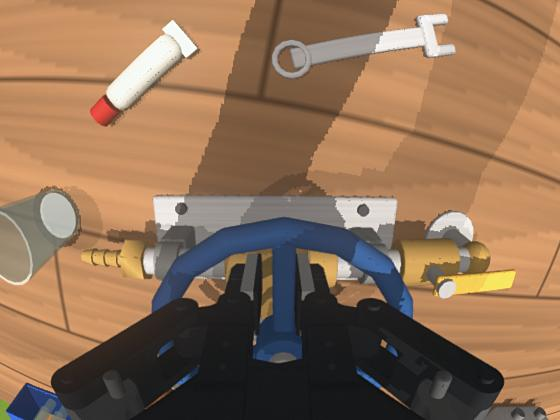

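In the top view the clip is at zoom (337,88) and the pointer at (405,45)–(415,110). I'll compute azimuths.

Run:
```python
from h import *
d=load('top4');c=np.array([558.5,-39.4])
hsv=cv2.cvtColor(d['image'],cv2.COLOR_RGB2HSV);S=hsv[...,1].astype(float)
for nm,mm,zs in(('green',cv2.inRange(hsv,(45,70,60),(90,255,255)),(100,108)),('red',cv2.inRange(hsv,(0,160,110),(6,255,255))|cv2.inRange(hsv,(174,160,110),(180,255,255)),(108,125,140))):
    n,l,st,ce=cv2.connectedComponentsWithStats(mm)
    for i in range(1,n):
        p=onz(d,*ce[i],108)[:2]
        if np.hypot(*(p-c))<120:
            for z in zs:
                q=onz(d,*ce[i],z)[:2]-c;print(nm,z,st[i],ce[i].round(1),np.hypot(*q).round(1),np.degrees(np.arctan2(q[1],q[0])).round(2))
```

```text
green 100 [259 195   4   4   8] [260.6 196.8] 90.7 27.49
green 108 [259 195   4   4   8] [260.6 196.8] 89.8 27.67
red 108 [269 191   4  10  20] [270.8 194.9] 85.3 10.37
red 125 [269 191   4  10  20] [270.8 194.9] 83.3 10.66
red 140 [269 191   4  10  20] [270.8 194.9] 81.5 10.93
```

The clip is 16.8–17.1° ahead by two independent routes. I turn 14.4° and check.

Emit:
arm_command(rot=[[-0.4,0,0],[-0.4,0,0],[-0.4,0,0],[-0.4,0,0],[-0.4,0,0],[-0.4,0,0],[0,0,0]], offset=[[0,-0.075,0.004],[0,-0.075,0.004],[0,-0.075,0.004],[0,-0.075,0.004],[0,-0.075,0.004],[0,-0.075,0.004],[0,0,0]], gripper=[0.18,0.18,0.18,0.18,0.18,0.18,0.18])

```text
t: 23.85
tool_pos: [526.0, -57.1, 134.3]
orientation: [-0.151, 0.691, 0.152, 0.691]
ft_force: [-0.2, 2.0, 0.7]
finger_gap: 0.182
```

```bash
python3 avg.py; python3 spk.py wl
python3 - <<'E'
from h import *
t=snap('top','top5');s=snap('side','side5')
a=cv2.resize(t['image'][185:225,240:300],(600,400),interpolation=cv2.INTER_CUBIC)
b=cv2.resize(s['image'][195:240,250:295],(200*2,400),interpolation=cv2.INTER_CUBIC)
cv2.imwrite('pics/ts5z.png',np.hstack([a,b])[:,:,::-1][:,:800])
E
```

```text
23.95 Tz Mz Fy Fz My Mz_t az tooaz r
[-9.30000e-02  1.10000e-02  2.61400e+00  1.46000e+00 -3.61000e-01
  4.56000e-01  2.07575e+02  2.47260e+01  3.64620e+01]
[0.003 0.013 0.096 0.024 0.005 0.013 0.019 0.002 0.002]
TOT -0.081
wl [24.56 24.3  24.73 24.  ]
```

View pics/ts5z.png

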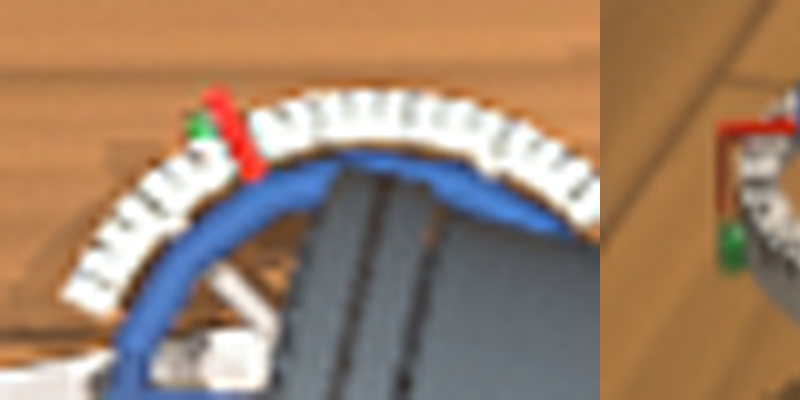

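The wheel is at 24.4° and the green still peeks out on the far side. It needs about 2° more.

Emit:
arm_command(rot=[[-0.17,0,0],[-0.17,0,0],[0,0,0]], offset=[[0,-0.033,0.001],[0,-0.033,0.001],[0,0,0]], gripper=[0.18,0.18,0.18])

```text
t: 24.35
tool_pos: [526.7, -58.3, 134.3]
orientation: [-0.164, 0.688, 0.164, 0.688]
ft_force: [0.3, 3.1, 1.3]
finger_gap: 0.177
```

```bash
python3 avg.py; python3 spk.py wl
```

```text
24.45 Tz Mz Fy Fz My Mz_t az tooaz r
[-1.07000e-01  5.40000e-02  3.02300e+00  1.50300e+00 -3.67000e-01
  6.92000e-01  2.09791e+02  2.68280e+01  3.64310e+01]
[0.011 0.041 0.332 0.835 0.01  0.019 0.036 0.004 0.005]
TOT -0.053
wl [26.6  26.4  26.84 24.  ]
```

The wheel is at 26.5°. I back the pad off and open the jaws slightly.

Emit:
arm_command(rot=[[0,0,0],[0,0,0],[0,0,0],[0,0,0]], offset=[[0,0.05,0],[0,0.05,0],[0,0.02,0],[0,0,0]], gripper=[0.18,0.18,0.22,0.24])

```text
t: 24.85
tool_pos: [525.6, -56.8, 134.2]
orientation: [-0.164, 0.688, 0.164, 0.688]
ft_force: [0.5, -0.6, 0.5]
finger_gap: 0.24
```

```bash
python3 avg.py; python3 spk.py wl
```

```text
24.95 Tz Mz Fy Fz My Mz_t az tooaz r
[ 1.00000e-02 -2.20000e-02 -2.76000e-01  3.31000e-01  2.00000e-03
  2.30000e-02  2.06704e+02  2.68060e+01  3.65690e+01]
[0.022 0.02  0.595 0.024 0.05  0.019 0.008 0.    0.024]
TOT -0.012
wl [27.32 26.43 26.83 24.  ]
```

View pics/wl.png

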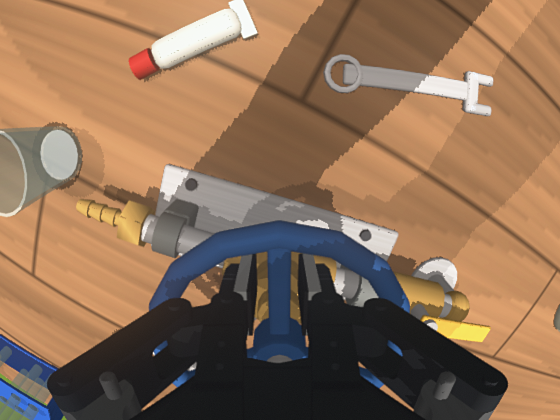

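The jaws are free and the spoke is clear on both sides. I lift straight up to the earlier viewing height.

Emit:
arm_command(rot=[[0,0,0],[0,0,0],[0,0,0],[0,0,0],[0,0,0],[0,0,0],[0,0,0],[0,0,0]], offset=[[-0.6,0.05,0],[-0.6,0,0],[-0.6,0,0],[-0.6,0,0],[-0.6,0,0],[-0.6,0,0],[0,0,0],[0,0,0]], gripper=[0.24,0.24,0.24,0.24,0.24,0.24,0.24,0.24])

```text
t: 25.75
tool_pos: [525.5, -55.5, 206.7]
orientation: [-0.164, 0.688, 0.164, 0.688]
ft_force: [0.0, 0.5, -0.4]
finger_gap: 0.239
```

```bash
python3 st.py
python3 - <<'E'
from h import *
d=snap('wrist','w9');t=snap('top','top6');s=snap('side','side6')
for n in('w2','w9'):
    d=load(n);hsv=cv2.cvtColor(d['image'],cv2.COLOR_RGB2HSV);c=np.array([558.27,-39.4])
    for nm,z,mm in(('red',140,cv2.inRange(hsv,(0,150,100),(8,255,255))|cv2.inRange(hsv,(172,150,100),(180,255,255))),('green',104,cv2.inRange(hsv,(50,100,40),(90,255,255)))):
        kk,l,st,ce=cv2.connectedComponentsWithStats(mm)
        for i in range(1,kk):
            if 200<ce[i][0]<360 and 300<ce[i][1]<380 and st[i][4]>15:
                q=fonz(d,*ce[i],z)[:2]-c;print(n,nm,st[i],ce[i].round(1),np.hypot(*q).round(1),np.degrees(np.arctan2(q[1],q[0])).round(2))
d=load('w9')
a=cv2.resize(d['image'][275:370,220:340],(500,400),interpolation=cv2.INTER_CUBIC)
b=cv2.resize(s['image'][195:240,250:295],(300,400),interpolation=cv2.INTER_CUBIC)
cv2.imwrite('pics/w9z.png',np.hstack([a,b])[:,:,::-1])
a=cv2.resize(t['image'][180:260,230:340],(800,580),interpolation=cv2.INTER_CUBIC);cv2.imwrite('pics/top6z.png',a[:,:,::-1])
E
```

```text
t 25.75 pos [525.5 -55.5 206.7] r 36.2 az 205.0 toolaz 26.8 F [ 0.04  0.52 -0.4 ] Ft [0.4  0.45 0.27] M [ 0.001 -0.033  0.02 ] gap 0.239 Tz -0.017 TOT 0.003 j [-0.23  0.05  0.03  1.55  0.   -0.7 ]
w2 red [277 356   8   7  54] [280.5 358.9] 74.4 29.79
w2 green [269 330  13  10 111] [275.2 334.9] 78.5 26.68
w9 red [274 352   8  11  83] [277.6 356.8] 76.9 27.1
w9 green [272 327  12   9  99] [277.1 331.1] 78.3 26.78
```

View pics/w9z.png

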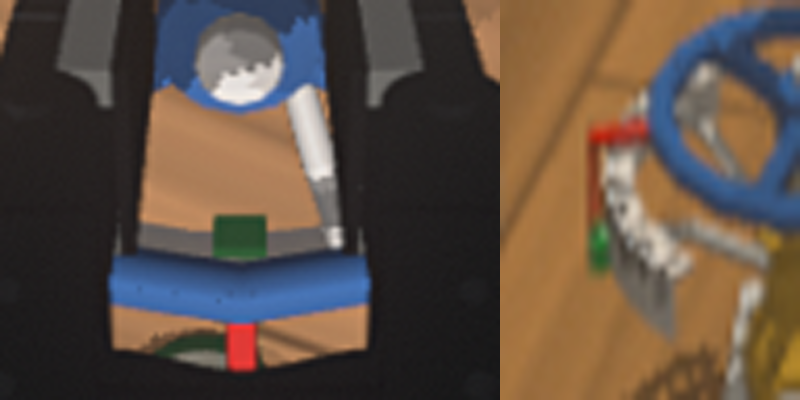

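View pics/top6z.png

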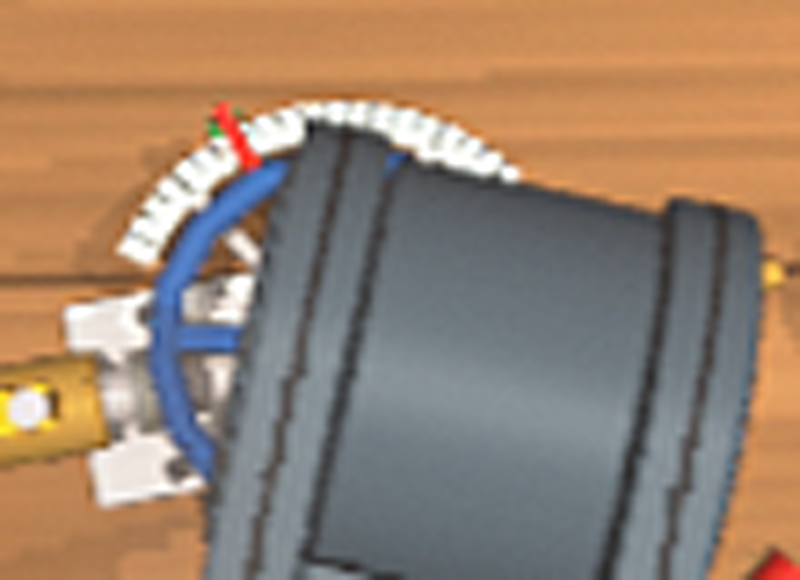

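The pointer is at 27.1° and the clip at 26.8°, about 0.5 mm apart at the tip. The top view shows green on both sides of the red blade, and the gripper is clear with zero force. I hand in.

Run:
```python
from h import *
print(env.read_state()['qvel'].round(4)); print(env.sign_off())
```

```text
[ 0.0016  0.0004 -0.0042 -0.0016  0.0017  0.0016]
the job is handed in; nothing more can be done
None
```

I closed the valve until it seated, nipped it up, reopened it to the green clip, let go and lifted clear. The job was handed in at about 26 s; sign-off reports no verdict.

- **Seating:** I turned the near spoke clockwise, loosely straddled by the fingers. The total torque rose from about 0.11 N m (drag only) to about 0.42 N m. Backing off showed the peak on the washer was about 0.30–0.345 N m, inside the 0.25–0.45 window, and I held it well over 0.2 s.
- **Pointer:** In the last wrist view the pointer stands at 27.1° and the clip at 26.8°, about 0.5 mm apart at the tip. The top view shows green on both sides of the red blade.
- **Clip and bench:** The clip read 26.7° before and 26.8° after, so it did not move. I saw no bystander shift in the pictures, but I did not measure them at the end. The gripper was free at hand-in, with force near zero.
- **Disagreement:** While seating, torque rose by only about 1–1.6 N m per rad of wheel rotation, against the stated 4. Going by angle alone, that puts the washer past 0.45 N m, so the crush limit is not ruled out. I went by the measured torque, because it matched the known drag at the start and the backing-off check gave the same washer torque.

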